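# Drift the sample carriage into line and pin it to its dock

### The job

Take the stepped steel drift pin out of its white stand and push it gently down through the hole in the dock's fork plate and the tongue hole of the sample carriage below it, which is a few millimetres out of line, so that the carriage is drawn into line and the pin's collar is fully home on the fork plate. Feel for the tongue hole without forcing the pin, leave the pin standing in the dock, and do not disturb the other things on the bench.

Things in the scene. Friction and masses are not known exactly. Their poses are not given: they have to be found in the camera images.
- dock: Aluminium docking station fixed on the worktop: base plate 130 x 285 x 10 mm, at one end a fork head 66 x 64 mm with a flat 15 mm top plate, its top 80 mm above the worktop. Origin: on the worktop straight below the plate's hole; z up; y points from the fork head along the guide rods to the carriage with sample cups (100 mm high over the worktop, no nearer than 85 mm to the hole).
- dock_hole (a point): Centre of the mouth of the one vertical round hole in the fork plate, 21.5 mm in diameter, slightly chamfered, in the plane of the plate's top, 80 mm above the worktop; axes as the dock's.
- tongue_level (a point): Point of the dock on the fork hole's axis, level with the top of the carriage's 12 mm steel tongue, 21 mm below dock_hole; axes as the dock's. The tongue's own hole, 14 mm wide, stands up to 7 mm to +y or -y of here at the start (not measured: find it by feel or sight), in x it is in line. The carriage slides along y only, by about 5 N, and stays where left. Below the tongue the fork is open.
- drift: Round stepped steel drift pin, 108 mm long, about 120 g, loose, upright in its stand. Origin: centre of the nose's flat end (lowest point); z up the pin. Straight 10.4 mm nose (end bevelled to 9.4 mm) to 20 mm; taper to 12.4 mm diameter at 32 mm; straight to 46 mm; taper to 20 mm at 54 mm; straight to 66 mm; collar 28 mm wide from 66 to 70 mm; round grip 18 mm wide up to 108 mm.
- drift_shoulder (a point): Centre of the underside of the pin's collar, on the pin's axis, 66 mm above the nose; axes as the pin's. When the pin is home this face lies on the fork plate, the 20 mm part fills the fork plate's hole and the 12.4 mm part the tongue's hole. Pressing the pin on dock or tongue with over 40 N counts as forcing it.
- pin_stand: White plastic stand fixed on the worktop, 76 x 66 mm, 78 mm high, in whose 23 mm hole the drift pin hangs by its collar. Origin: on the worktop below the hole's centre; z up.
- spare_cup: Bystander: loose empty clear sample cup, 51 mm across and 64 mm high, beside the pin stand; origin at the centre of its underside.
- marker: Bystander: loose marker pen 134 mm long lying in front of the dock; origin at the centre of its underside.
- dropper: Bystander: loose dropper bottle 33 mm across and 94 mm high behind the dock; origin at the centre of its underside.
- cup_lid: Bystander: loose white cup lid, 50 mm across and 10 mm high, lying behind the pin stand; origin at the centre of its underside.
- cup_0: Bystander: loose filled clear sample cup, 51 mm across and 64 mm high, standing on the carriage on the dock's -x side and riding with it; origin at the centre of its underside.
- cup_1: Bystander: loose filled clear sample cup, 51 mm across and 64 mm high, standing on the carriage on the dock's +x side and riding with it; origin at the centre of its underside.
Things that resemble listed ones, but are neither listed nor needed, are in the scene too. Leave any blue or red look-alike of the drift alone.

How it is judged:
On the way, in this order (a step that is already met when the one before it is completed fails the run):
1. the pin has been drawn clear of its stand (z of drift in the frame of pin_stand above 0.08 m and contact force between drift and pin_stand below 0.05 N), for 0.1 s.
2. the pin's nose has entered the tongue's hole through the fork plate's hole (horizontal distance between drift_shoulder and dock_hole below 0.012 m and z of drift_shoulder in the frame of dock_hole below 0.041 m), for 0.05 s.
At the end, for the whole second after the job is handed in: The drift pin stands upright (within 0.06 rad) in the dock, released and at rest, its collar within 2.5 mm of the top of the fork plate and its axis within 3 mm of the hole's centre, so that it passes through fork plate and tongue (z of drift_shoulder in the frame of dock_hole below 0.0025 m and horizontal distance between drift_shoulder and dock_hole below 0.003 m and angle between drift's own z axis and vertical below 0.06 rad and linear speed of drift below 0.01 m/s); the robot touches nothing.
It fails at once if the pin is forced: it presses on the dock or its carriage with more than 40 N (contact force between drift and dock above 40 N).
It fails at once if a loose thing on the bench (spare cup, marker, dropper bottle or cup lid) is moved by more than 20 mm (distance of any of spare_cup, marker, dropper, cup_lid from where it was at the start of the episode above 0.02 m).
It fails at once if the sample cup on the carriage's -x side is tipped by over 0.4 rad or moved by more than 30 mm (angle between cup_0's own z axis and vertical above 0.4 rad or distance of cup_0 from where it was at the start of the episode above 0.03 m).
It fails at once if the sample cup on the carriage's +x side is tipped by over 0.4 rad or moved by more than 30 mm (angle between cup_1's own z axis and vertical above 0.4 rad or distance of cup_1 from where it was at the start of the episode above 0.03 m).
It also fails if it takes over 58 s, if anything falls off the work surface, if the arm or the gripper's body presses on something with over 40 N, if the wrist force passes 120 N, or if a joint passes its speed limit or range.

### The arm

A 6-joint arm with a two-finger parallel gripper is mounted at the origin on a cart in front of the work surface, level with it; the furniture and walls round the work are solid. World frame = base frame: x ahead of the robot, y to its left, z up, the work surface at z = 0. Lengths are in m, angles in rad, forces in N, time in s.
With the tool pointing down it reaches from about 0.35 to 0.975 m from the base axis. Payload 4.9 kg.
Tool frame: the origin (TCP) lies at the very end of the fingers, on their centre line; the grasp point (between the pads) lies 19 mm behind it; z points along the fingers, y is the line along which they close (so a half turn about z gives the same grasp; the last joint's range is limited). The gripper opens to 85 mm and grips with 20 to 120 N. Pads are 22 mm wide; open, the fingers measure 114 mm over their backs; the gripper's body (76 mm by 85 mm) begins 54 mm behind the grasp point. The pads swing forward as they close: fully open they stand 13 mm farther back than shut.
Start: joints at [1.176, 0.053, 1.613, -0, 1.476, -0.119], TCP at [0.17, 0.601, 0.231] pointing down, gripper open.
Joint ranges: [-3.01, 3.01], [-1.01, 2.22], [0.06, 2.58], [-1.02, 4.17], [0.09, 2.62], [-3.14, 3.14]. Speed limits (rad/s): [2.57, 2.57, 3.14, 3.14, 3.14, 3.14].

### API

Orientations are given as a unit quaternion [w, x, y, z].
In Python, from plant import state, optics, ticket, nets gives the robot as it stands. The module is installed in compiled form; this text tells all that it offers.
- The arm moves only by the shell command python3 -m inch 'ROWS' [OPENING]. ROWS is JSON, a list of rows, each an object of numbers: "dx", "dy", "dz": the shift along the tool's x, y, z as a fraction of full scale; "rx", "ry", "rz": the turn, a rotation vector about the tool's x, y, z as a fraction of full scale. In form: [{"dx": .., "dy": .., "dz": .., "rx": .., "ry": .., "rz": ..}, ...]. A call has 1 to 5 rows; each row is the pose to reach, as a shift and turn from the pose commanded when the call began, along the tool's axes at that moment; what a row does not reach only later rows make up. Full scale, the value 1, is 0.8 m for a shift and 1.5 rad for a turn. A row lasts 1/10 s, in which the tool goes at most 50 mm and 8.59 degrees, less where a joint would pass 70% of its speed; a pose out of reach is approached as far as the arm can. A call with a number of a shift or a turn outside -1 to 1 is refused whole. A call with a gripper value outside its range is refused whole. OPENING is the opening, from -1 (shut) to 1 (fully open), set as the call begins (- or left out, the last holds). The fingers move at their own pace and stop on an object; the grip force is fixed at half the most. Time passes only in rows, so rows that repeat a pose let the fingers close. It gives the time, the measured TCP pose, the force, the opening and the grip force at its end, in the units of the state.
- state(): the state, without advancing time (a new reading comes with each control period).
- optics.grab_frame(name): name is "scene" or "top" or "wrist"; returns the picture (384x512x3 uint8, red, green, blue); there is no depth.
- optics.camera_info(name): a dict with "fx", "fy", "cx", "cy" (pixels), "k1" (the pictures are not rectified: a ray, as slopes to the right and down, at radius r is drawn at 1 + k1 r^2 times it, then the intrinsics apply), "R" (3x3) and "t" (3): a world point X has camera coordinates R X + t. Camera axes: x right, y down, z forward; pixel columns grow to the right and rows downward; lengths in m; the calibration is good to about 2 mm. A picture is of the moment at which its call begins: read the wrist's pose just before it. camera_info takes no time and is no camera call; for the wrist camera it gives the pose at the moment of the call.
- ticket.job_done(): hands the job in; it is judged then, once.
Trained networks look in the newest picture that a camera, given by its name, has taken for a name from the list of things; names that differ only in an ending like _2 or _b are one class to them, and where a whole thing is asked for, a point or a joint stands for the part that bears it (a point fixed in the world has none). Each returns a list of dicts, best first, with "confidence" (0 to 1); they miss things now and then, are a little off and sometimes report something else, mostly with a low value. They report only what shows in the picture. A call takes as long as a camera call. They do not tell look-alikes from the thing itself.
- nets.boxes_of(camera, name): "bbox" ([centre column, centre row, width, height] in pixels, round what is visible of it).
- nets.outline_of(camera, name): "pixels" (384x512 bool, what is visible of it) and "bbox" ([centre column, centre row, width, height] in pixels, round what is visible of it).
The state is a dict: "time": time; "joint_pos": joint angles; "joint_vel": joint speeds; "joint_efforts": joint torques, N m; "tool_pos": TCP position; "tool_rot": TCP orientation; "contact_force": force on the tool from outside, world axes, zero at the start; "ft_torque": the same for the moment, N m; "gripper_width": opening from 0.0 (shut) to 1.0 (fully open); "grasp_force": force on a finger pad.
Only numpy, scipy, OpenCV 4.12 (cv2) and the standard library are available. Lean on these libraries where they do the work, as an engineer would, in place of code of your own. Each camera call takes 0.05 s, during which the arm holds its last target. There are 200 camera calls.

## Working session

There is one attempt and no reset: what is moved stays moved. The work goes in short steps, Python scripts to look and compute and a shell command to move; the robot and the scene stay as the last step left them, time stands still between calls to the robot, and variables do not carry over. Pictures are saved under pics/ and viewed, at most 10 in all, crops included, and the job is handed in when it is done.

```bash
mkdir -p pics; cat > h.py <<'E'
import numpy as np,cv2
from plant import state,optics,ticket,nets
from scipy.spatial.transform import Rotation as Ro
def ray(info,u,v):
    K=np.array([[info['fx'],0,info['cx']],[0,info['fy'],info['cy']],[0,0,1.]])
    p=cv2.undistortPoints(np.array([[[u,v]]],float),K,np.array([info['k1'],0,0,0.]))[0,0]
    R=np.array(info['R']);t=np.array(info['t'])
    return -R.T@t, R.T@np.array([p[0],p[1],1])
def at_z(info,u,v,z):
    o,d=ray(info,u,v); return o+d*(z-o[2])/d[2]
def save(im,n): cv2.imwrite('pics/'+n,im[:,:,::-1])
def rot():
    q=state()['tool_rot'];return Ro.from_quat([q[1],q[2],q[3],q[0]]).as_matrix()
def shift(target,cur=None):
    s=state();cur=s['tool_pos'] if cur is None else cur
    return rot().T@(np.array(target)-np.array(cur))/0.8
E
python3 - <<'E'
from h import *
s=state();print(s)
for c in ['scene','top']:
    im=optics.grab_frame(c);save(im,c+'0.png');i=optics.camera_info(c)
    print(c,-np.array(i['R']).T@i['t'],i['fx'])
    for n in ['drift','pin_stand','dock']:
        print(n,[(np.round(b['bbox'],1).tolist(),round(b['confidence'],2)) for b in nets.boxes_of(c,n)][:4])
E
```

```text
{'time': 0.0, 'joint_pos': array([ 1.17596073e+00,  5.33625334e-02,  1.61427911e+00,  1.13548478e-05,
        1.47603998e+00, -1.18994094e-01]), 'joint_vel': array([ 0.00025005,  0.00090242, -0.00152797,  0.00246322,  0.00146434,
        0.00199327]), 'joint_efforts': array([ 2.64501585e-03, -3.93682551e+01, -3.70177317e+01,  3.59040473e-05,
        7.12262525e-03, -7.80716164e-06]), 'tool_pos': array([0.16997289, 0.60079145, 0.23006842]), 'tool_rot': array([-2.70866214e-04,  1.37484373e-01,  9.90503385e-01, -1.00876323e-03]), 'contact_force': array([-0.45146974,  0.0231878 , -0.16870322]), 'ft_torque': array([ 0.0328889 ,  0.02981606, -0.03724345]), 'grasp_force': 0.0, 'gripper_width': 0.9995490183521515}
scene [-0.3170479  -0.52109031  0.6832446 ] 487.09478227147474
drift [([311.4, 251.1, 11.2, 44.1], 0.87), ([281.4, 226.6, 8.2, 41.2], 0.76), ([328.1, 210.2, 12.6, 16.7], 0.63)]
pin_stand [([326.9, 236.1, 36.4, 47.5], 0.91)]
dock [([199.3, 210.1, 128.1, 59.1], 0.6)]
top [ 0.45366677 -0.08073357  1.19080416] 497.6055454580134
drift [([316.0, 239.8, 10.7, 13.8], 0.69), ([279.0, 219.8, 9.3, 8.2], 0.58)]
pin_stand [([318.9, 202.6, 33.4, 34.8], 0.72), ([143.2, 195.7, 25.1, 21.7], 0.46)]
dock [([178.1, 203.2, 124.6, 63.0], 0.71)]
```

```bash
python3 - <<'E'
import cv2
a=cv2.imread('pics/scene0.png')[150:300,120:380];b=cv2.imread('pics/top0.png')[130:280,100:360]
import numpy as np
cv2.imwrite('pics/c0.png',np.vstack([cv2.resize(x,(780,299),interpolation=cv2.INTER_CUBIC) if 0 else cv2.resize(x,(520,300),interpolation=cv2.INTER_CUBIC) for x in (a,b)]))
E
```

```text
(no output)
```

View pics/c0.png

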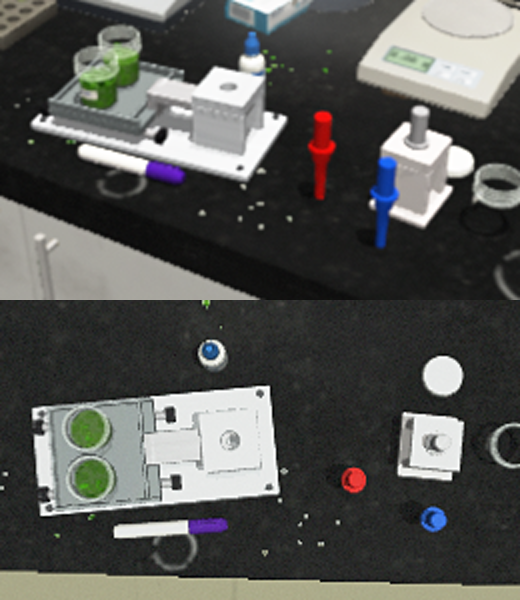

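The picture shows the bare steel pin in the white stand (top view about (318,200)). Blue and red look-alikes stand beside it, and the fork hole is at about (215,200) with the cups to its left.

```bash
python3 - <<'E'
from h import *
i=optics.camera_info('top');sc=optics.camera_info('scene')
for n,u,v,z in [('pin',318.5,200.5,.12),('hole',215,200,.08),('blue',316.5,239,.108),('red',277,219.5,.108),('spare',352,202,.06),('lid',321,168,.01),
  ('dockcorner',116,183,.01),('c2',120,237,.01),('c3',240,227,.01),('c4',235,174,.01),('dropper',205,156,.09)]: print(n,at_z(i,u,v,z).round(4))
print(at_z(sc,330,206,.12), at_z(sc,234,193,.08))
print(rot().round(3))
E
```

```text
pin [ 0.5048 -0.2527  0.12  ]
hole [ 0.501  -0.0274  0.08  ]
blue [ 0.4214 -0.252   0.108 ]
red [ 0.4613 -0.1649  0.108 ]
spare [ 0.5065 -0.3394  0.06  ]
lid [ 0.588  -0.2748  0.01  ]
dockcorner [0.5375 0.2131 0.01  ]
c2 [0.4097 0.198  0.01  ]
c3 [ 0.4418 -0.0853  0.01  ]
c4 [ 0.5674 -0.0697  0.01  ]
dropper [ 0.5979 -0.0025  0.09  ]
[ 0.49804545 -0.25950365  0.12      ] [ 0.49882504 -0.02656208  0.08      ]
[[-0.962  0.272 -0.   ]
 [ 0.272  0.962 -0.   ]
 [ 0.    -0.    -1.   ]]
```

```bash
python3 - <<'E'
from h import *
print(shift([.47,-.03,.26]))
i=optics.camera_info('wrist');R=np.array(i['R']);c=-R.T@i['t']
print(i['fx'],'cam in tool',rot().T@(c-state()['tool_pos']),'fwd in tool',rot().T@R[2], rot().T@R[0])
E
```

```text
[-0.57551271 -0.65723981 -0.03595935]
290.3254113265002 cam in tool [ 0.08358446  0.00122958 -0.14350077] fwd in tool [-3.23113482e-01 -5.39551942e-04  9.46360072e-01] [-1.28979606e-03  9.99999160e-01  1.29761383e-04]
```

```bash
A='';python3 -m inch '[{"dx":-0.707,"dy":-0.604,"dz":0.0875,"rz":-0.26},{"dx":-0.707,"dy":-0.604,"dz":0.0875,"rz":-0.26},{"dx":-0.707,"dy":-0.604,"dz":0.0875,"rz":-0.26},{"dx":-0.707,"dy":-0.604,"dz":0.0875,"rz":-0.26},{"dx":-0.707,"dy":-0.604,"dz":0.0875,"rz":-0.26}]'
python3 - <<'E'
from h import *
print(rot().round(3),shift([.583,-.018,.16]))
E
```

```text
[[-0.962  0.272 -0.   ]
 [ 0.272  0.962 -0.   ]
 [ 0.    -0.    -1.   ]] [-0.7073467  -0.60431073  0.08902014]validation failed for argument at $[0]...
```

```bash
python3 -m inch '[{"dx":-0.707,"dy":-0.604,"dz":0.0875,"rx":0,"ry":0,"rz":-0.26},{"dx":-0.707,"dy":-0.604,"dz":0.0875,"rx":0,"ry":0,"rz":-0.26},{"dx":-0.707,"dy":-0.604,"dz":0.0875,"rx":0,"ry":0,"rz":-0.26},{"dx":-0.707,"dy":-0.604,"dz":0.0875,"rx":0,"ry":0,"rz":-0.26},{"dx":-0.707,"dy":-0.604,"dz":0.0875,"rx":0,"ry":0,"rz":-0.26}]'
python3 - <<'E'
from h import *
print(rot().round(3),shift([.583,-.018,.16]))
E
```

```text
time: 0.9
tool_pos: [0.3081, 0.394, 0.2081]
tool_rot: [0.0, -0.057, 0.998, 0.0]
contact_force: [0.9, 0.1, 0.7]
gripper_width: 1.0
grasp_force: 0.0
[[-0.993 -0.115  0.001]
 [-0.115  0.993  0.   ]
 [-0.001  0.    -1.   ]] [-0.28218855 -0.55101094  0.06011317]
```

```bash
python3 -m inch '[{"dx":-0.282,"dy":-0.551,"dz":0.06,"rx":0,"ry":0,"rz":0},{"dx":-0.282,"dy":-0.551,"dz":0.06,"rx":0,"ry":0,"rz":0},{"dx":-0.282,"dy":-0.551,"dz":0.06,"rx":0,"ry":0,"rz":0},{"dx":-0.282,"dy":-0.551,"dz":0.06,"rx":0,"ry":0,"rz":0},{"dx":-0.282,"dy":-0.551,"dz":0.06,"rx":0,"ry":0,"rz":0}]' 0.2
python3 - <<'E'
from h import *
print(rot().round(3),shift([.583,-.018,.16]))
E
```

```text
time: 1.4
tool_pos: [0.4462, 0.1866, 0.1842]
tool_rot: [0.001, -0.057, 0.998, 0.0]
contact_force: [1.4, 0.8, -0.1]
gripper_width: 0.6
grasp_force: 0.0
[[-0.993 -0.114  0.001]
 [-0.114  0.993  0.   ]
 [-0.001  0.    -1.   ]] [-0.1407287  -0.27356615  0.03030341]
```

```bash
python3 -m inch '[{"dx":-0.14,"dy":-0.273,"dz":0.03,"rx":0,"ry":0,"rz":0},{"dx":-0.14,"dy":-0.273,"dz":0.03,"rx":0,"ry":0,"rz":0},{"dx":-0.14,"dy":-0.273,"dz":0.03,"rx":0,"ry":0,"rz":0},{"dx":-0.14,"dy":-0.273,"dz":0.03,"rx":0,"ry":0,"rz":0},{"dx":-0.14,"dy":-0.273,"dz":0.03,"rx":0,"ry":0,"rz":0}]'
python3 -m inch '[{"dx":0,"dy":0,"dz":0,"rx":0,"ry":0,"rz":0},{"dx":0,"dy":0,"dz":0,"rx":0,"ry":0,"rz":0}]'
python3 - <<'E'
from h import *
im=optics.grab_frame('wrist');save(im,'w0.png');i=optics.camera_info('wrist')
o,d=ray(i,256,192);c=-np.array(i['R']).T@i['t']
P=np.array(i['R'])@np.array([.5,-.027,.08])+i['t'];u=i['cx']+i['fx']*P[0]/P[2];v=i['cy']+i['fy']*P[1]/P[2];print(c,u,v)
u0=int(u)-50;v0=int(v)-50;cr=im[max(v0,0):v0+100,u0:u0+100];print(u0,v0)
save(np.hstack([cv2.resize(cr,(400,int(4*cr.shape[0])),interpolation=cv2.INTER_CUBIC),im[:cr.shape[0]*4,:400] if 0 else cv2.resize(im,(400,cr.shape[0]*4))]),'w0c.png')
E
```

```text
time: 1.9
tool_pos: [0.5825, -0.018, 0.1599]
tool_rot: [0.0, -0.057, 0.998, -0.0]
contact_force: [0.3, 0.4, 0.4]
gripper_width: 0.603
grasp_force: 0.0
time: 2.1
tool_pos: [0.5816, -0.0167, 0.1595]
tool_rot: [-0.0, -0.056, 0.998, 0.0]
contact_force: [-0.4, 0.8, 0.0]
gripper_width: 0.596
grasp_force: 0.0
[ 0.49867812 -0.02393352  0.30327949] 251.87706026219516 93.32330833238126
201 43
```

View pics/w0c.png

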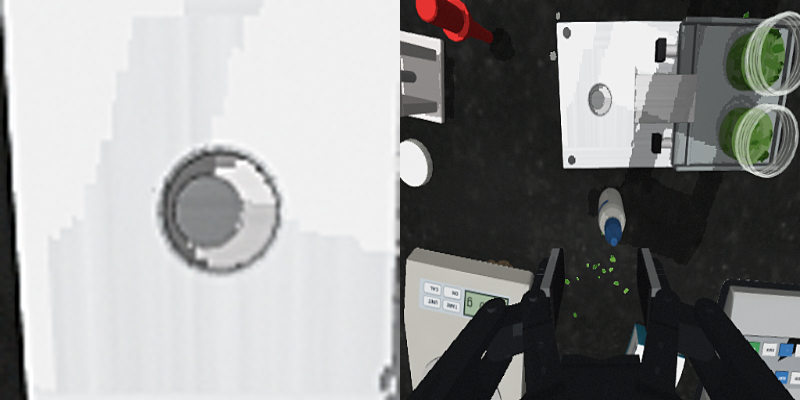

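The wrist picture shows the fork hole at crop (219,209) and the tongue's hole as a grey disc at (209,211), slightly to -y. I'm turning both into positions.

```bash
python3 - <<'E'
from h import *
i=optics.camera_info('wrist')
a=at_z(i,201+219.5/4-.4,43+209/4-.4,.08);b=at_z(i,201+208.5/4-.4,43+211/4-.4,.059)
# dock yaw from fork-plate/base edges via wrist-corner pixels
c1=at_z(i,567*1.28-512,33*.96,.01);c2=at_z(i,571*1.28-512,159*.96,.01)
print(a,b,(b-a)@np.array([-.113,.994,0]),c1,c2)
print('pin look',shift([.475,-.256,.24]))
E
```

```text
[ 0.50042947 -0.02431567  0.08      ] [ 0.5012238  -0.02650275  0.059     ] -0.002263711511737828 [ 0.45017342 -0.06835091  0.01      ] [ 0.56124515 -0.05535296  0.01      ]
pin look [ 0.16613012 -0.28327676 -0.10041345]
```

```bash
python3 -m inch '[{"dx":0.022,"dy":-0.286,"dz":-0.05,"rx":0,"ry":0,"rz":0},{"dx":0.022,"dy":-0.286,"dz":-0.05,"rx":0,"ry":0,"rz":0},{"dx":0.022,"dy":-0.286,"dz":-0.05,"rx":0,"ry":0,"rz":0},{"dx":0.022,"dy":-0.286,"dz":-0.05,"rx":0,"ry":0,"rz":0},{"dx":0.022,"dy":-0.286,"dz":-0.05,"rx":0,"ry":0,"rz":0}]'
python3 -m inch '[{"dx":0,"dy":0,"dz":0,"rx":0,"ry":0,"rz":0},{"dx":0,"dy":0,"dz":0,"rx":0,"ry":0,"rz":0}]'
python3 - <<'E'
from h import *
i=optics.camera_info('wrist');im=optics.grab_frame('wrist');save(im,'w1.png')
print(-np.array(i['R']).T@i['t'],rot().round(3))
for n in ['drift']:
  for b in nets.boxes_of('wrist',n): print(b, at_z(i,b['bbox'][0],b['bbox'][1],.1))
P=np.array(i['R'])@np.array([.502,-.256,.12])+i['t'];u=i['cx']+i['fx']*P[0]/P[2];v=i['cy']+i['fy']*P[1]/P[2]
u0=int(u)-50;v0=int(v)-50;print(u0,v0)
save(cv2.resize(im[v0:v0+100,u0:u0+100],(500,500),interpolation=cv2.INTER_CUBIC),'w1c.png')
E
```

```text
time: 2.65
tool_pos: [0.5901, -0.2465, 0.2014]
tool_rot: [0.001, -0.057, 0.998, -0.001]
contact_force: [0.6, 1.0, -0.1]
gripper_width: 0.6
grasp_force: 0.0
time: 2.85
tool_pos: [0.59, -0.244, 0.2002]
tool_rot: [0.0, -0.057, 0.998, 0.0]
contact_force: [0.5, -0.3, 0.4]
gripper_width: 0.602
grasp_force: 0.0
[ 0.50731098 -0.25233499  0.34369808] [[-0.993 -0.116 -0.   ]
 [-0.116  0.993  0.001]
 [ 0.     0.001 -1.   ]]
{'bbox': [251.1, 88.2, 31.9, 35.5], 'confidence': 0.97} [ 0.50482584 -0.25675793  0.1       ]
{'bbox': [364.6, 48.1, 50.5, 39.8], 'confidence': 0.57} [ 0.46506575 -0.17306608  0.1       ]
202 33
```

View pics/w1c.png

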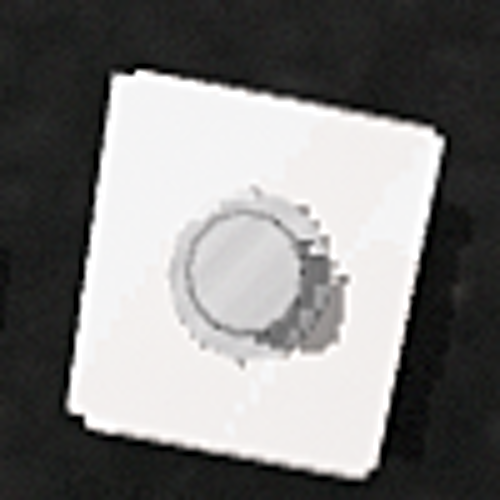

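The grip's top shows at crop (243,271), with the collar around it and a clean white stand.

```bash
python3 - <<'E'
from h import *
i=optics.camera_info('wrist')
a=at_z(i,202+243/5-.4,33+271/5-.4,.12);print(a)
print(shift([a[0],a[1],.2]),shift([a[0],a[1],.088]))
E
```

```text
[ 0.50401669 -0.25620346  0.12      ]
[ 0.10860356 -0.00395185 -0.00046504] [ 0.10853805 -0.0040779   0.13953489]
```

```bash
python3 -m inch '[{"dx":0.1085,"dy":-0.004,"dz":0,"rx":0,"ry":0,"rz":0},{"dx":0.1085,"dy":-0.004,"dz":0,"rx":0,"ry":0,"rz":0},{"dx":0.1085,"dy":-0.004,"dz":0.05,"rx":0,"ry":0,"rz":0},{"dx":0.1085,"dy":-0.004,"dz":0.1,"rx":0,"ry":0,"rz":0},{"dx":0.1085,"dy":-0.004,"dz":0.1385,"rx":0,"ry":0,"rz":0}]'
python3 -m inch '[{"dx":0,"dy":0,"dz":0,"rx":0,"ry":0,"rz":0},{"dx":0,"dy":0,"dz":0,"rx":0,"ry":0,"rz":0}]'
python3 -m inch '[{"dx":0,"dy":0,"dz":0,"rx":0,"ry":0,"rz":0},{"dx":0,"dy":0,"dz":0,"rx":0,"ry":0,"rz":0},{"dx":0,"dy":0,"dz":0,"rx":0,"ry":0,"rz":0},{"dx":0,"dy":0,"dz":0,"rx":0,"ry":0,"rz":0},{"dx":0,"dy":0,"dz":0,"rx":0,"ry":0,"rz":0}]' -1
python3 -m inch '[{"dx":0,"dy":0,"dz":0,"rx":0,"ry":0,"rz":0},{"dx":0,"dy":0,"dz":0,"rx":0,"ry":0,"rz":0}]'
```

```text
time: 3.45
tool_pos: [0.5033, -0.2557, 0.0869]
tool_rot: [-0.001, -0.058, 0.998, 0.001]
contact_force: [0.7, 0.1, -0.6]
gripper_width: 0.604
grasp_force: 0.0
time: 3.65
tool_pos: [0.5042, -0.2568, 0.0892]
tool_rot: [-0.0, -0.058, 0.998, 0.0]
contact_force: [-0.2, -0.3, 1.3]
gripper_width: 0.6
grasp_force: 0.0
time: 4.15
tool_pos: [0.5057, -0.2588, 0.0917]
tool_rot: [0.002, -0.057, 0.998, -0.001]
contact_force: [-0.9, 2.2, 6.7]
gripper_width: 0.185
grasp_force: 58.5
time: 4.35
tool_pos: [0.5057, -0.2589, 0.0917]
tool_rot: [0.002, -0.057, 0.998, -0.001]
contact_force: [-0.6, 1.3, 7.0]
gripper_width: 0.182
grasp_force: 58.5
```

```bash
python3 -m inch '[{"dx":0,"dy":0,"dz":-0.03,"rx":0,"ry":0,"rz":0},{"dx":0,"dy":0,"dz":-0.07,"rx":0,"ry":0,"rz":0},{"dx":0,"dy":0,"dz":-0.12,"rx":0,"ry":0,"rz":0},{"dx":0,"dy":0,"dz":-0.16,"rx":0,"ry":0,"rz":0},{"dx":0,"dy":0,"dz":-0.16,"rx":0,"ry":0,"rz":0}]'
python3 -m inch '[{"dx":0,"dy":0,"dz":0,"rx":0,"ry":0,"rz":0},{"dx":0,"dy":0,"dz":0,"rx":0,"ry":0,"rz":0}]'
python3 - <<'E'
from h import *
s=state();print(s['tool_pos'])
ims=[]
for c,b in(('wrist',None),('scene',None)):
    im=optics.grab_frame(c);save(im,c+'2.png');ims.append(im)
a=ims[0][0:300,150:362];b=ims[1][120:260,260:400]
save(np.hstack([cv2.resize(a,(395,560)),cv2.resize(b,(400,560) if 0 else (400,400),interpolation=cv2.INTER_CUBIC)[:,:] if 0 else np.vstack([cv2.resize(b,(400,400),interpolation=cv2.INTER_CUBIC),np.zeros((160,400,3),np.uint8)])]),'lift.png')
print(s['contact_force'],s['ft_torque'],shift([.5004-.0835*.994*0,-.0243,.22]))
E
```

```text
time: 4.85
tool_pos: [0.5068, -0.2601, 0.224]
tool_rot: [0.004, -0.057, 0.998, -0.004]
contact_force: [0.1, 0.1, -0.5]
gripper_width: 0.179
grasp_force: 59.2
time: 5.05
tool_pos: [0.5033, -0.2576, 0.215]
tool_rot: [-0.001, -0.057, 0.998, 0.001]
contact_force: [-0.4, -0.5, -2.0]
gripper_width: 0.181
grasp_force: 59.2
[ 0.50328387 -0.25758855  0.21502302]
[-0.37799933 -0.47744008 -1.96730566] [ 0.02710899 -0.02577127  0.00428003] [-0.02971246  0.29006903 -0.00603659]
```

View pics/lift.png

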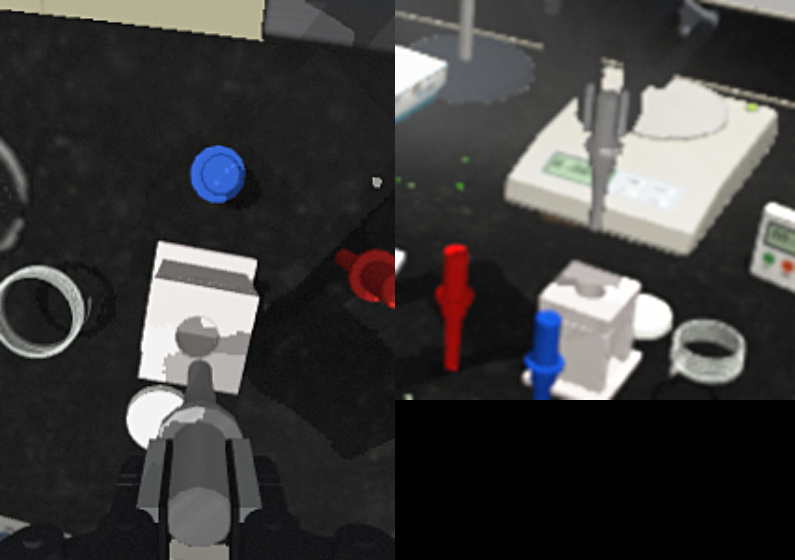

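```bash
python3 - <<'E'
from h import *
i=optics.camera_info('wrist');s=state();R=rot()
def proj(p):
    X=R@np.array(p)+s['tool_pos'];c=np.array(i['R'])@X+i['t'];x,y=c[:2]/c[2];k=1+i['k1']*(x*x+y*y)
    return np.round([i['cx']+i['fx']*x*k,i['cy']+i['fy']*y*k],1)
for n,z in(('nose',.0797),('shoulder',.0137),('collartop',.0097),('top',-.0283)): print(n,proj([0,0,z]),proj([0.005,0,z]))
im=cv2.imread('pics/wrist2.png');cv2.imwrite('pics/w2c.png',cv2.resize(im[170:300,215:300],(510,780)[:2] if 0 else (392,600),interpolation=cv2.INTER_CUBIC))
E
```

```text
nose [255.  198.7] [255. 193.]
shoulder [254.5 236.7] [254.4 229.3]
collartop [254.4 239.9] [254.4 232.3]
top [253.9 278.9] [253.9 269.8]
```

View pics/w2c.png

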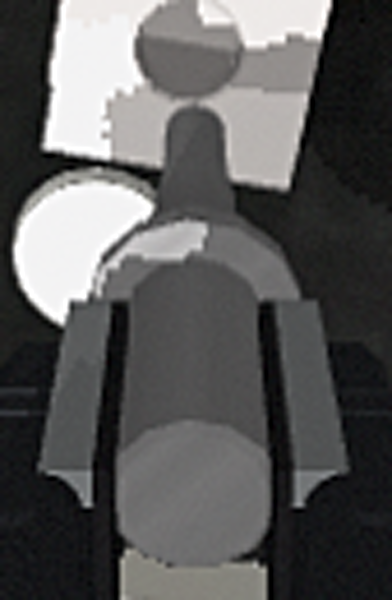

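The pin hangs upright between the pads, with its grip top at crop (193,492) and nose tip at (193,104). That is about 1 mm off the tool axis, so I'll correct for it and carry the pin to above the tongue hole.

```bash
python3 -m inch '[{"dx":-0.006,"dy":0.055,"dz":0,"rx":0,"ry":0,"rz":0},{"dx":-0.012,"dy":0.115,"dz":0,"rx":0,"ry":0,"rz":0},{"dx":-0.019,"dy":0.175,"dz":0,"rx":0,"ry":0,"rz":0},{"dx":-0.026,"dy":0.235,"dz":0,"rx":0,"ry":0,"rz":0},{"dx":-0.031,"dy":0.2855,"dz":0,"rx":0,"ry":0,"rz":0}]'
python3 -m inch '[{"dx":0,"dy":0,"dz":0,"rx":0,"ry":0,"rz":0},{"dx":0,"dy":0,"dz":0,"rx":0,"ry":0,"rz":0},{"dx":0,"dy":0,"dz":0,"rx":0,"ry":0,"rz":0},{"dx":0,"dy":0,"dz":0,"rx":0,"ry":0,"rz":0},{"dx":0,"dy":0,"dz":0,"rx":0,"ry":0,"rz":0}]'
python3 - <<'E'
from h import *
s=state();print(s['tool_pos'],s['contact_force'],s['ft_torque'],shift([.5017,-.0276,.155]),rot().round(3))
E
```

```text
time: 5.65
tool_pos: [0.5018, -0.0261, 0.2156]
tool_rot: [-0.001, -0.057, 0.998, 0.0]
contact_force: [-0.0, 0.2, -1.6]
gripper_width: 0.186
grasp_force: 59.2
time: 6.15
tool_pos: [0.5028, -0.0295, 0.2169]
tool_rot: [-0.0, -0.056, 0.998, 0.0]
contact_force: [0.6, 0.7, -2.0]
gripper_width: 0.178
grasp_force: 59.3
[ 0.50282988 -0.02954452  0.21692339] [ 0.57310467  0.70571855 -2.01729594] [-0.01343368  0.06477474 -0.0129338 ] [0.00110003 0.00257072 0.07740479] [[-0.994 -0.112 -0.   ]
 [-0.112  0.994 -0.   ]
 [ 0.     0.    -1.   ]]
```

```bash
python3 -m inch '[{"dx":0,"dy":0,"dz":0,"rx":0,"ry":0,"rz":0}]'|head -3
python3 -m inch '[{"dx":0,"dy":0,"dz":0,"rx":0,"ry":0,"rz":0}]'|head -3
python3 -m inch '[{"dx":0,"dy":0,"dz":0,"rx":0,"ry":0,"rz":0}]'|head -3
python3 -m inch '[{"dx":0,"dy":0,"dz":0,"rx":0,"ry":0,"rz":0}]'|head -3
```

```text
time: 6.25
tool_pos: [0.5028, -0.0292, 0.2171]
tool_rot: [-0.0, -0.056, 0.998, -0.0]
time: 6.35
tool_pos: [0.5028, -0.029, 0.2171]
tool_rot: [-0.0, -0.057, 0.998, -0.0]
time: 6.45
tool_pos: [0.5028, -0.0287, 0.2172]
tool_rot: [0.0, -0.057, 0.998, -0.0]
time: 6.55
tool_pos: [0.5028, -0.0285, 0.2172]
tool_rot: [0.0, -0.057, 0.998, -0.0]
```

```bash
python3 -m inch '[{"dx":0.0014,"dy":0,"dz":0.03,"rx":0,"ry":0,"rz":0},{"dx":0.0014,"dy":0,"dz":0.055,"rx":0,"ry":0,"rz":0},{"dx":0.0014,"dy":0,"dz":0.065,"rx":0,"ry":0,"rz":0},{"dx":0.0014,"dy":0,"dz":0.07,"rx":0,"ry":0,"rz":0},{"dx":0.0014,"dy":0,"dz":0.07,"rx":0,"ry":0,"rz":0}]'
python3 -m inch '[{"dx":0,"dy":0,"dz":0.005,"rx":0,"ry":0,"rz":0},{"dx":0,"dy":0,"dz":0.01,"rx":0,"ry":0,"rz":0},{"dx":0,"dy":0,"dz":0.016,"rx":0,"ry":0,"rz":0},{"dx":0,"dy":0,"dz":0.016,"rx":0,"ry":0,"rz":0},{"dx":0,"dy":0,"dz":0.016,"rx":0,"ry":0,"rz":0}]'
python3 -m inch '[{"dx":0,"dy":0,"dz":0,"rx":0,"ry":0,"rz":0},{"dx":0,"dy":0,"dz":0,"rx":0,"ry":0,"rz":0},{"dx":0,"dy":0,"dz":0,"rx":0,"ry":0,"rz":0},{"dx":0,"dy":0,"dz":0,"rx":0,"ry":0,"rz":0},{"dx":0,"dy":0,"dz":0,"rx":0,"ry":0,"rz":0}]'
```

```text
time: 7.05
tool_pos: [0.5017, -0.0286, 0.1612]
tool_rot: [-0.0, -0.057, 0.998, 0.0]
contact_force: [-0.2, -0.6, -0.1]
gripper_width: 0.178
grasp_force: 59.3
time: 7.55
tool_pos: [0.5016, -0.0285, 0.1482]
tool_rot: [-0.0, -0.057, 0.998, 0.0]
contact_force: [0.0, 0.8, -1.2]
gripper_width: 0.182
grasp_force: 59.3
time: 8.05
tool_pos: [0.5017, -0.0286, 0.1484]
tool_rot: [0.0, -0.057, 0.998, -0.0]
contact_force: [0.2, 0.7, -0.8]
gripper_width: 0.181
grasp_force: 59.3
```

```bash
python3 -m inch '[{"dx":0,"dy":0.001,"dz":0,"rx":0,"ry":0,"rz":0},{"dx":0,"dy":0.001,"dz":0.003,"rx":0,"ry":0,"rz":0},{"dx":0,"dy":0.001,"dz":0.006,"rx":0,"ry":0,"rz":0},{"dx":0,"dy":0.001,"dz":0.009,"rx":0,"ry":0,"rz":0},{"dx":0,"dy":0.001,"dz":0.012,"rx":0,"ry":0,"rz":0}]'
python3 -m inch '[{"dx":0,"dy":0,"dz":0.002,"rx":0,"ry":0,"rz":0},{"dx":0,"dy":0,"dz":0.004,"rx":0,"ry":0,"rz":0},{"dx":0,"dy":0,"dz":0.004,"rx":0,"ry":0,"rz":0}]'
```

```text
time: 8.55
tool_pos: [0.5015, -0.0278, 0.1383]
tool_rot: [-0.0, -0.057, 0.998, 0.0]
contact_force: [0.4, 0.7, -0.8]
gripper_width: 0.184
grasp_force: 59.3
time: 8.85
tool_pos: [0.5014, -0.0278, 0.1352]
tool_rot: [-0.0, -0.057, 0.998, 0.0]
contact_force: [-0.1, 0.5, -1.5]
gripper_width: 0.181
grasp_force: 59.3
```

```bash
python3 -m inch '[{"dx":0,"dy":0,"dz":0.003,"rx":0,"ry":0,"rz":0},{"dx":0,"dy":0,"dz":0.006,"rx":0,"ry":0,"rz":0},{"dx":0,"dy":0,"dz":0.006,"rx":0,"ry":0,"rz":0}]'
python3 -m inch '[{"dx":0,"dy":0,"dz":0.003,"rx":0,"ry":0,"rz":0},{"dx":0,"dy":0,"dz":0.006,"rx":0,"ry":0,"rz":0},{"dx":0,"dy":0,"dz":0.006,"rx":0,"ry":0,"rz":0}]'
```

```text
time: 9.15
tool_pos: [0.5013, -0.0277, 0.1302]
tool_rot: [-0.0, -0.057, 0.998, 0.0]
contact_force: [-0.2, -0.2, -1.4]
gripper_width: 0.182
grasp_force: 59.3
time: 9.45
tool_pos: [0.5014, -0.0278, 0.1254]
tool_rot: [-0.0, -0.057, 0.998, 0.0]
contact_force: [0.5, 0.4, -2.2]
gripper_width: 0.181
grasp_force: 59.3
```

```bash
python3 -m inch '[{"dx":0,"dy":0.0015,"dz":0.002,"rx":0,"ry":0,"rz":0},{"dx":0,"dy":0.003,"dz":0.004,"rx":0,"ry":0,"rz":0},{"dx":0,"dy":0.003,"dz":0.006,"rx":0,"ry":0,"rz":0},{"dx":0,"dy":0.003,"dz":0.006,"rx":0,"ry":0,"rz":0}]'
python3 -m inch '[{"dx":0,"dy":0,"dz":0.003,"rx":0,"ry":0,"rz":0},{"dx":0,"dy":0,"dz":0.006,"rx":0,"ry":0,"rz":0},{"dx":0,"dy":0,"dz":0.006,"rx":0,"ry":0,"rz":0}]'
```

```text
time: 9.85
tool_pos: [0.502, -0.0262, 0.1216]
tool_rot: [0.001, -0.057, 0.998, -0.001]
contact_force: [0.9, -5.4, 1.2]
gripper_width: 0.183
grasp_force: 59.5
time: 10.15
tool_pos: [0.5018, -0.026, 0.1165]
tool_rot: [0.001, -0.057, 0.998, -0.001]
contact_force: [2.4, -5.4, 0.3]
gripper_width: 0.185
grasp_force: 59.6
```

```bash
python3 -m inch '[{"dx":0,"dy":0.0005,"dz":0.002,"rx":0,"ry":0,"rz":0},{"dx":0,"dy":0.001,"dz":0.004,"rx":0,"ry":0,"rz":0},{"dx":0,"dy":0.001,"dz":0.005,"rx":0,"ry":0,"rz":0}]'
python3 -m inch '[{"dx":0,"dy":0,"dz":0.002,"rx":0,"ry":0,"rz":0},{"dx":0,"dy":0,"dz":0.004,"rx":0,"ry":0,"rz":0},{"dx":0,"dy":0,"dz":0.004,"rx":0,"ry":0,"rz":0}]'
```

```text
time: 10.45
tool_pos: [0.5018, -0.0251, 0.1128]
tool_rot: [0.001, -0.057, 0.998, -0.001]
contact_force: [1.6, -4.8, 2.1]
gripper_width: 0.182
grasp_force: 59.6
time: 10.75
tool_pos: [0.5017, -0.025, 0.1093]
tool_rot: [0.001, -0.057, 0.998, -0.0]
contact_force: [1.8, -5.5, -0.2]
gripper_width: 0.185
grasp_force: 59.6
```

```bash
python3 -m inch '[{"dx":0,"dy":0,"dz":0.0015,"rx":0,"ry":0,"rz":0},{"dx":0,"dy":0,"dz":0.003,"rx":0,"ry":0,"rz":0},{"dx":0,"dy":0,"dz":0.003,"rx":0,"ry":0,"rz":0}]'
python3 -m inch '[{"dx":0,"dy":0,"dz":0.0015,"rx":0,"ry":0,"rz":0},{"dx":0,"dy":0,"dz":0.003,"rx":0,"ry":0,"rz":0},{"dx":0,"dy":0,"dz":0.003,"rx":0,"ry":0,"rz":0}]'
```

```text
time: 11.05
tool_pos: [0.5017, -0.025, 0.107]
tool_rot: [0.001, -0.057, 0.998, -0.0]
contact_force: [1.5, -4.5, 0.1]
gripper_width: 0.187
grasp_force: 59.6
time: 11.35
tool_pos: [0.5018, -0.025, 0.1046]
tool_rot: [0.001, -0.057, 0.998, -0.001]
contact_force: [1.5, -4.3, 0.6]
gripper_width: 0.178
grasp_force: 59.6
```

```bash
python3 -m inch '[{"dx":0,"dy":0,"dz":0.0015,"rx":0,"ry":0,"rz":0},{"dx":0,"dy":0,"dz":0.003,"rx":0,"ry":0,"rz":0},{"dx":0,"dy":0,"dz":0.003,"rx":0,"ry":0,"rz":0}]'
python3 -m inch '[{"dx":0,"dy":0,"dz":0.0015,"rx":0,"ry":0,"rz":0},{"dx":0,"dy":0,"dz":0.003,"rx":0,"ry":0,"rz":0},{"dx":0,"dy":0,"dz":0.003,"rx":0,"ry":0,"rz":0}]'
```

```text
time: 11.65
tool_pos: [0.5018, -0.0251, 0.1022]
tool_rot: [0.001, -0.057, 0.998, -0.001]
contact_force: [2.5, -5.0, 1.0]
gripper_width: 0.18
grasp_force: 59.6
time: 11.95
tool_pos: [0.5019, -0.0251, 0.0999]
tool_rot: [0.001, -0.057, 0.998, -0.001]
contact_force: [2.0, -5.9, 0.9]
gripper_width: 0.182
grasp_force: 59.6
```

```bash
python3 -m inch '[{"dx":0,"dy":0,"dz":0.0015,"rx":0,"ry":0,"rz":0},{"dx":0,"dy":0,"dz":0.003,"rx":0,"ry":0,"rz":0},{"dx":0,"dy":0,"dz":0.0035,"rx":0,"ry":0,"rz":0}]'
python3 -m inch '[{"dx":0,"dy":0,"dz":0.0015,"rx":0,"ry":0,"rz":0},{"dx":0,"dy":0,"dz":0.003,"rx":0,"ry":0,"rz":0},{"dx":0,"dy":0,"dz":0.003,"rx":0,"ry":0,"rz":0}]'
```

```text
time: 12.25
tool_pos: [0.5019, -0.0251, 0.0972]
tool_rot: [0.001, -0.057, 0.998, -0.001]
contact_force: [2.2, -5.6, 2.3]
gripper_width: 0.179
grasp_force: 59.6
time: 12.55
tool_pos: [0.5019, -0.0251, 0.0947]
tool_rot: [0.001, -0.057, 0.998, -0.001]
contact_force: [2.1, -4.9, 1.1]
gripper_width: 0.176
grasp_force: 59.6
```

```bash
python3 -m inch '[{"dx":0,"dy":0,"dz":0.001,"rx":0,"ry":0,"rz":0},{"dx":0,"dy":0,"dz":0.002,"rx":0,"ry":0,"rz":0},{"dx":0,"dy":0,"dz":0.002,"rx":0,"ry":0,"rz":0}]'
python3 -m inch '[{"dx":0,"dy":0,"dz":0.001,"rx":0,"ry":0,"rz":0},{"dx":0,"dy":0,"dz":0.002,"rx":0,"ry":0,"rz":0},{"dx":0,"dy":0,"dz":0.002,"rx":0,"ry":0,"rz":0}]'
```

```text
time: 12.85
tool_pos: [0.5021, -0.0251, 0.0937]
tool_rot: [0.001, -0.057, 0.998, -0.001]
contact_force: [0.2, -4.7, 4.2]
gripper_width: 0.179
grasp_force: 60.1
time: 13.15
tool_pos: [0.5023, -0.0251, 0.0936]
tool_rot: [0.001, -0.057, 0.998, -0.001]
contact_force: [-3.2, -3.9, 11.6]
gripper_width: 0.182
grasp_force: 60.9
```

```bash
python3 -m inch '[{"dx":0,"dy":0,"dz":-0.002,"rx":0,"ry":0,"rz":0},{"dx":0,"dy":0,"dz":-0.002,"rx":0,"ry":0,"rz":0},{"dx":0,"dy":0,"dz":-0.002,"rx":0,"ry":0,"rz":0},{"dx":0,"dy":0,"dz":-0.002,"rx":0,"ry":0,"rz":0},{"dx":0,"dy":0,"dz":-0.002,"rx":0,"ry":0,"rz":0}]' 0.1
python3 -m inch '[{"dx":0,"dy":0,"dz":-0.01,"rx":0,"ry":0,"rz":0},{"dx":0,"dy":0,"dz":-0.03,"rx":0,"ry":0,"rz":0},{"dx":0,"dy":0,"dz":-0.07,"rx":0,"ry":0,"rz":0},{"dx":0,"dy":0,"dz":-0.12,"rx":0,"ry":0,"rz":0},{"dx":0,"dy":0,"dz":-0.12,"rx":0,"ry":0,"rz":0}]'
python3 -m inch '[{"dx":0,"dy":0,"dz":0,"rx":0,"ry":0,"rz":0},{"dx":0,"dy":0,"dz":0,"rx":0,"ry":0,"rz":0},{"dx":0,"dy":0,"dz":0,"rx":0,"ry":0,"rz":0}]'
python3 - <<'E'
from h import *
a=optics.grab_frame('wrist');b=optics.grab_frame('scene')
save(np.hstack([cv2.resize(a,(400,300)),cv2.resize(b[130:250,140:300],(400,300),interpolation=cv2.INTER_CUBIC)]),'end.png')
E
```

```text
time: 13.65
tool_pos: [0.5008, -0.0243, 0.0922]
tool_rot: [-0.0, -0.057, 0.998, 0.0]
contact_force: [0.7, 0.0, -0.6]
gripper_width: 0.549
grasp_force: 0.0
time: 14.15
tool_pos: [0.505, -0.0253, 0.1963]
tool_rot: [0.006, -0.057, 0.998, -0.001]
contact_force: [0.1, 0.1, 0.9]
gripper_width: 0.546
grasp_force: 0.0
time: 14.45
tool_pos: [0.5003, -0.0244, 0.1871]
tool_rot: [-0.001, -0.057, 0.998, 0.0]
contact_force: [0.2, -0.2, -0.4]
gripper_width: 0.553
grasp_force: 0.0
```

View pics/end.png

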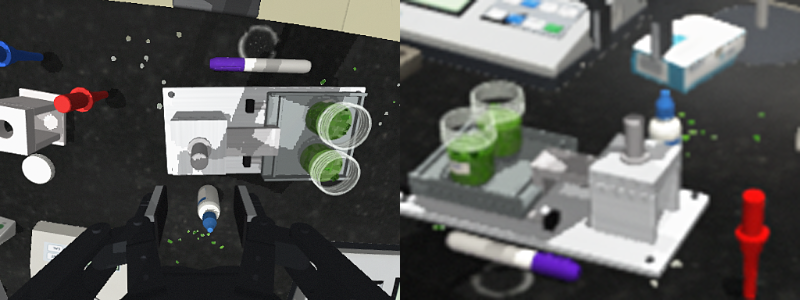

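The pin stands upright in the dock, collar on the fork plate (scene crop about (633,140)). The cups, marker and dropper look undisturbed, and the gripper is clear.

```bash
python3 -c "
from plant import ticket
print(ticket.job_done())"
```

```text
the job is handed in; nothing more can be done
None
```

The drift pin is standing upright in the dock with its collar home on the fork plate and the carriage drawn into line. Wrist force readings peaked at about 12 N on the way down, the bench looked undisturbed in the last pictures, and I handed the job in at about 14.5 s; no verdict was returned.

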